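Third hand for mounting a booth loudspeaker

ROBOT

A 6-joint arm with a two-finger parallel gripper is mounted at the origin on the work surface. World frame = base frame: x ahead of the robot, y to its left, z up, the work surface at z = 0. Lengths are in mm, angles in rad, forces in N, time in s.
With the tool pointing down it reaches from about 275 to 750 mm from the base axis. Payload 10.2 kg.
Tool frame: the origin (TCP) lies on the front face of the gripper's body, between the roots of the fingers; the fingertips stand 73 mm ahead of it and the grasp point (between the pads) lies 54 mm ahead of it; z points along the fingers, y is the line along which they close (so a half turn about z gives the same grasp; the last joint's range is limited). The gripper opens to 85 mm and grips with 20 to 120 N. Pads are 22 mm wide; open, the fingers measure 114 mm over their backs; the gripper's body (76 mm by 85 mm) begins 54 mm behind the grasp point. The pads swing forward as they close: fully open they stand 13 mm farther back than shut.
Start: joints at [-1.475, 0.313, 1.498, -0, 1.331, -0.223], TCP at [164.537, -498.557, 303.894] pointing down, gripper open.
Joint ranges: [-2.94, 2.94], [-0.97, 2.17], [0.19, 2.56], [-1.23, 4.37], [0.02, 3.11], [-2.88, 2.88]. Speed limits (rad/s): [2.39, 2.39, 3.01, 3.14, 3.14, 3.14].

INTERFACE

Orientations are given as a unit quaternion [w, x, y, z].
In Python, from rig import * gives the robot as it stands.
- The arm moves only by the tool step_arm, never from a script. Its argument "plan" is a list of rows, each an object with "offset": the shift along the tool's x, y, z in cm, a list of three; "rot": the turn, a rotation vector about the tool's x, y, z in degrees, a list of three; "gripper": the finger opening in cm, from 0 to 8.54. In form: [{"offset": [x, y, z], "rot": [wx, wy, wz], "gripper": gripper}, ...]. A call has 1 to 12 rows; each row is the pose to reach, as a shift and turn from the pose commanded when the call began, along the tool's axes at that moment; what a row does not reach only later rows make up. A row lasts 1/10 s, in which the tool goes at most 50 mm and 8.59 degrees, less where a joint would pass 70% of its speed; a pose out of reach is approached as far as the arm can. A call with a gripper value outside its range is refused whole. The fingers move at their own pace and stop on an object; "squeeze" is the grip in N (left out, the last holds). Time passes only in rows, so rows that repeat a pose let the fingers close. It gives the time, the measured TCP pose, the force, the opening and the grip force at its end, in the units of the state.
- sense(): the state, without advancing time (a new reading comes with each control period).
- capture(name): name is "scene" or "top"; returns a dict with "color" (420x560x3 uint8, red, green, blue), "depth" (420x560 float32, mm along the optical axis (not along the pixel's ray), 0 where there is no reading), "vertical_fov" (degrees; the focal length in pixels is half the picture's height over the tangent of half this angle, whatever the lens; pixels are square), "cx", "cy" (the principal point, pixels), "k1" (the pictures are not rectified: a ray, as slopes to the right and down, at radius r is drawn at 1 + k1 r^2 times it, then the intrinsics apply), "rvec" (rotation vector, rad) and "tvec" (3), from world to camera coordinates, as OpenCV has them. Camera axes: x right, y down, z forward; pixel columns grow to the right and rows downward; lengths in mm; the calibration is good to about 2 mm. A picture is of the moment at which its call begins.
- finish_job(): hands the job in; it is judged then, once.
The state is a dict: "time_s": time; "joints": joint angles; "dq": joint speeds; "tau": joint torques, N m; "eef_pos": TCP position; "ee_rot": TCP orientation; "force": force on the tool from outside, world axes, zero at the start; "wrist_torque": the same for the moment, N m; "grip_width": opening from 0.0 (shut) to 1.0 (fully open); "grip_force": force on a finger pad.
Only numpy, scipy, OpenCV 4.12 (cv2) and the standard library are available. Lean on these libraries where they do the work, as an engineer would, in place of code of your own. Each camera call takes 0.05 s, during which the arm holds its last target. There are 200 camera calls.

TASK

Put the announcer's desk on standby first: twist the spring-return switch on the small switch panel clockwise all the way to its stop, then let go so that it springs back. Then pick up the little two-cone loudspeaker and be my third hand: hold it upright in the air with its flat back square against the sprung aluminium plate of the stand, its outline centred on the plate's, pushing steadily at about 10 newtons (the rubber mounts about half squeezed, never bottomed out), so that I can put in the screws from behind. Finish while still holding and pushing it like that, and leave everything else on the desk where it stands.

Things in the scene. Friction and masses are not known exactly. Their poses are not given: they have to be found in the camera images.
- panel: switch panel, a grey box 170 x 150 x 60 mm (x, y, z) fixed to the desk, with a row of small white faders along its +x edge; origin at the centre of its underside. It stands either to the left or to the right, turned by up to 0.4 rad.
- switch (a joint): angle (rad) of the spring-return switch on the panel's top: 0 at rest, grows as it turns clockwise seen from above, stop at 1.1. The spring torque is about 0.04 N m at rest and 0.15 N m at the stop; let go, it returns to 0 by itself.
- switch_grip (a point): where to grip the switch: on its vertical axis, 86 mm above the desk, 10 mm toward -x of the panel's centre. The switch is a black upright bar 42 mm long (its own x, along the panel's x at angle 0), 13 mm thick (its own y), its top 100 mm above the desk, reaching down 14 mm below this point to a 40 mm disc and 18 mm below it to the panel-mounted collar (60 mm across). The axes turn with the switch; z is up.
- speaker: the loudspeaker to hold: a plain black box 70 mm deep (x), 52 mm wide (y), 80 mm tall (z), 0.3 to 0.6 kg, standing upright on the desk at the other side of the stand from the panel, its front roughly toward the robot (turned by up to 0.6 rad); two round grilles on its front (-x) face, plain flat back on the +x face; origin at the centre of its underside. To be gripped across its 52 mm width from above, in its upper half.
- speaker_back (a point): centre of the loudspeaker's flat back face: 35 mm toward +x of its origin and 40 mm up; axes as the loudspeaker's.
- stand: dark steel stand fixed to the desk near the middle of its far half: foot 110 x 140 mm, 12 mm thick, reaching from 40 mm before (-x) its origin to 70 mm behind; post 45 x 44 mm, 132 mm tall (the plate shows beyond it at both sides and the top), with its front face 20 mm before the origin. Origin on the desk under the post; -x is the side where the plate is, turned by up to 0.3 rad from facing the robot.
- plate_face (a point): centre of the front face of the aluminium mounting plate on the stand, 55 mm before (-x) the stand's origin and 100 mm above the desk when not pressed; the plate is 60 mm wide (y), 84 mm tall (z), 10 mm thick. x points into the plate (the push direction), z up. The point moves with the plate.
- plate (a joint): travel (m) of the plate on its rubber mounts: 0 unpressed, grows as it is pushed along +x, straight, without turning; 1 N per mm, bottoms out at 0.020. 10 N of push is 0.010.
- mug: bystander: white mug, 76 mm across, 90 mm tall, origin under its centre
- brick: bystander: black power supply lying flat, 110 x 55 x 36 mm, paper label on top, no grilles, origin under its centre
- tape: bystander: roll of white tape lying flat, 90 mm across, 18 mm tall, origin under its centre
- screwdriver: bystander: screwdriver 170 mm long lying on the desk, for the person who fastens
- mic: bystander: black gooseneck microphone on a round foot 100 mm across, about 185 mm tall, head toward its -x, origin under the foot's centre
- radio: bystander: upright grey radio transmitter 50 x 32 x 110 mm with a 60 mm stub aerial on top, origin under its centre
Not all that is in view belongs to the job. Leave any purple look-alike of the panel alone.

How it is judged:
By the outcome, as a careful person would: the job done as asked, in the order asked, and still so for the second after the job is handed in, while the arm keeps its last pose, push and grip.
It also fails if it takes over 58 s, if anything falls off the work surface, if the arm or the gripper's body presses on something with over 40 N, if the wrist force passes 120 N, or if a joint passes its speed limit or range.

## Working session

There is one attempt and no reset: what is moved stays moved. The work goes in short steps, Python scripts to look and compute and a tool call to move; the robot and the scene stay as the last step left them, time stands still between calls to the robot, and variables do not carry over. Pictures are saved under pics/ and viewed, at most 10 in all, crops included, and the job is handed in when it is done.

Besides the shell and the picture viewer there is one more tool, called after ">>>" by a JSON object that holds its "api" and its "payload". step_arm: Moves the arm, as the interface text tells. Its arguments: {"type":"object","properties":{"plan":{"type":"array"},"squeeze":{"type":"number"}},"required":["plan"]}

```bash
mkdir -p pics; cat > h.py <<'E'
from rig import *
import numpy as np, cv2
from scipy.spatial.transform import Rotation as R
def cloud(c):
    h,w=c["depth"].shape
    f=h/2/np.tan(np.radians(c["vertical_fov"])/2)
    K=np.array([[f,0,c["cx"]],[0,f,c["cy"]],[0,0,1.]])
    u,v=np.meshgrid(np.arange(w),np.arange(h))
    p=cv2.undistortPoints(np.stack([u,v],-1).reshape(-1,1,2).astype(np.float64),K,np.array([c["k1"],0,0,0.])).reshape(h,w,2)
    d=c["depth"][...,None].astype(float)
    P=np.concatenate([p*d,d],-1)
    M=R.from_rotvec(np.ravel(c["rvec"])).as_matrix()
    W=(P-np.ravel(c["tvec"]))@M
    W[c["depth"]==0]=np.nan
    return W
def save(n,img,s=1):
    cv2.imwrite("pics/"+n+".png",cv2.resize(img[...,::-1],None,fx=s,fy=s,interpolation=cv2.INTER_CUBIC))
E
python3 - <<'E'
from h import *
for n in("scene","top"):
    c=capture(n); save(n,c["color"],1.4); W=cloud(c); np.savez(n,W=W,color=c["color"])
    print(n,c["k1"],c["vertical_fov"],(-R.from_rotvec(np.ravel(c["rvec"])).as_matrix().T@np.ravel(c["tvec"])).round())
    print(np.nanpercentile(W[...,2],[5,30,50,95]))
print(sense())
E
```

```text
scene -0.09172385765183413 55.16389861515048 [1208. -523.  751.]
[-7.48600170e+02  6.18704980e-01  3.92184964e+00  4.09988978e+02]
top 0.005642416815582761 47.61879118743624 [ 336.   -4. 1550.]
[-7.55333767e+02 -4.58334680e+00 -5.09221067e-01  5.99779527e+02]
{'time_s': 0.1, 'joints': array([-1.47539612e+00,  3.13402709e-01,  1.49834380e+00,  2.32939311e-06,
        1.33101968e+00, -2.23375547e-01]), 'dq': array([ 0.00046123, -0.00125711, -0.00074129, -0.0005154 ,  0.00038067,
       -0.00143636]), 'tau': array([ 3.97136318e-03, -4.12894714e+01, -2.60140765e+01, -3.29221996e-05,
        3.05175097e-03, -2.43072361e-05]), 'eef_pos': array([ 164.52412119, -498.40228194,  303.39434083]), 'ee_rot': array([-5.85497772e-04,  9.87324495e-01,  1.58713573e-01,  3.86493860e-05]), 'force': array([0.00854418, 0.88400302, 0.27225017]), 'wrist_torque': array([-0.00855498, -0.01025166,  0.02492387]), 'grip_force': 0.0, 'grip_width': 0.9963824322801454}
```

View pics/top.png

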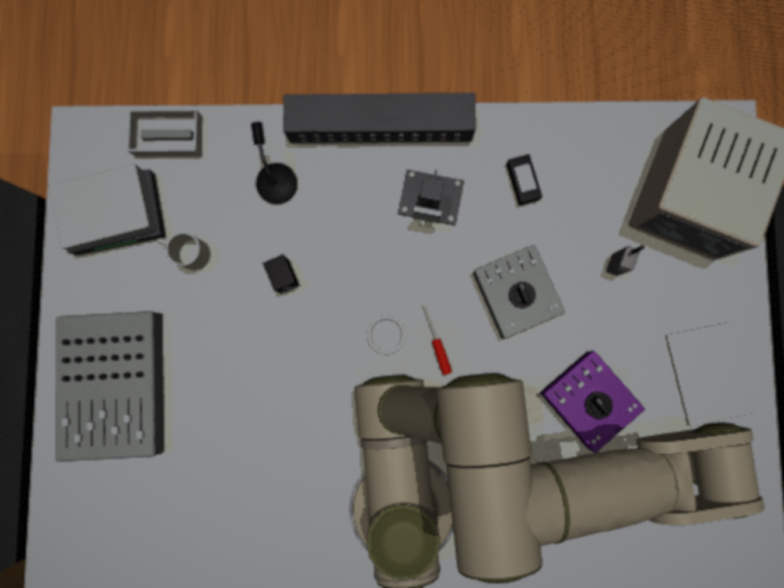

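View pics/scene.png

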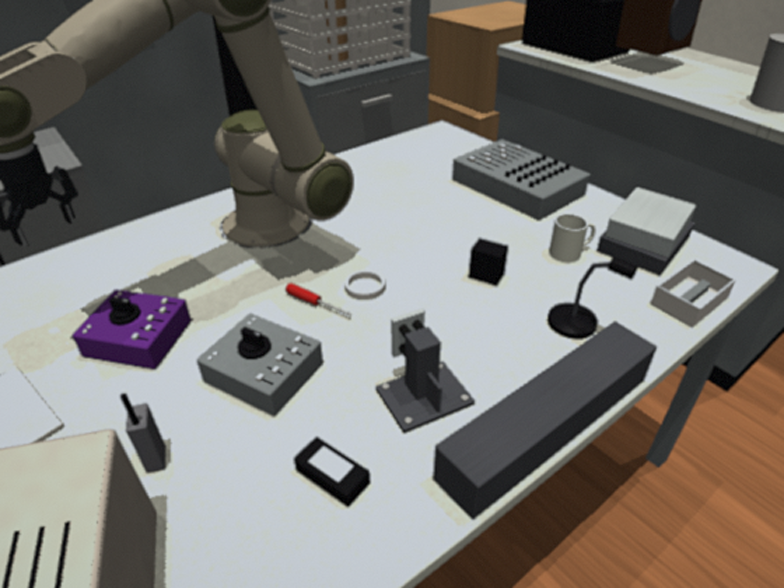

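The top view shows the grey panel with its faders and switch at (519,291). The purple look-alike is at (595,402). The stand with its plate is at (430,200) and the loudspeaker at (281,273). There are two small black boxes, at (281,273) and (523,180). The second is a flat box with a paper label, so it is the brick. Next I'll measure the parts and check them in one crop.

```bash
cat > m.py <<'E'
from h import *
def rect(P): 
    (c,s,a)=cv2.minAreaRect(P[:,:2].astype(np.float32)); return np.round(c,1),np.round(s,1),round(a,1)
for n in("top","scene"):
    d=np.load(n+".npz"); W=d["W"]; P=W.reshape(-1,3); P=P[~np.isnan(P).any(1)]
    W0=P
    if n=="top":
        for nm,(u,v) in dict(panel=(519,291),spk=(281,273),stand=(430,185),plate=(428,212)).items():
            print(nm,W[int(v/1.4),int(u/1.4)].round())
        C={k:W[int(v/1.4),int(u/1.4)] for k,(u,v) in dict(panel=(519,291),spk=(281,273),stand=(430,190)).items()}
        np.savez("C",**C)
    def near(c,r,z0,z1):
        k=(np.hypot(*(P[:,:2]-c[:2]).T)<r)&(P[:,2]>z0)&(P[:,2]<z1); return P[k]
    for nm,c,r,z0,z1 in [("panel",C["panel"],125,52,66),("switch",C["panel"],50,90,108),("spk",C["spk"],70,72,88),("spkall",C["spk"],60,25,88),("post",C["stand"],80,124,140),("plate+post",C["stand"],90,120,150),("foot",C["stand"],100,6,18)]:
        Q=near(c,r,z0,z1)
        if len(Q)>5: print(n,nm,len(Q),np.median(Q,0).round(1),rect(Q))
d=np.load("top.npz")["color"]; a=d[100:250,180:420]; save("crop",a,3.3)
E
python3 m.py
```

```text
panel [ 485. -257.   81.]
spk [525. 271.  82.]
stand [712. -62. 127.]
plate [651. -55. 135.]
top panel 2252 [ 487.1 -260.9   58.8] (array([ 485.5, -263.5]), array([169.7, 151.3]), 22.8)
top switch 66 [ 475.3 -266.4   97.5] (array([ 476.2, -267.3]), array([41.2, 14.2]), 23.1)
top spk 363 [528.8 275.4  79. ] (array([528. , 275.7]), array([70.6, 52.8]), 23.3)
top spkall 453 [525.7 271.8  78.2] (array([526.8, 275.2]), array([73.1, 52.8]), 23.3)
top post 314 [690.1 -65.2 130.3] (array([684.8, -63.6]), array([56.9, 81.2]), 78.4)
top plate+post 374 [684.9 -64.5 130.6] (array([684.8, -62.5]), array([58.4, 81.8]), 79.8)
top foot 854 [718.4 -83.9  11.1] (array([709.5, -63.2]), array([174.7, 184. ]), 38.6)
scene panel 2505 [ 504.3 -274.8   61.2] (array([ 486.1, -265.2]), array([171.2, 152.2]), 22.9)
scene switch 103 [ 481.4 -270.   100.4] (array([ 476.7, -269.4]), array([42.3, 15.1]), 21.8)
scene spk 259 [531.8 266.9  81.1] (array([527.8, 275.6]), array([68.6, 57.6]), 22.4)
scene spkall 583 [537.8 260.4  67.2] (array([528.8, 275.6]), array([71.6, 58.6]), 22.0)
scene post 519 [691.3 -67.8 132.8] (array([687.1, -66.9]), array([61.7, 79.3]), 72.6)
scene plate+post 655 [684.5 -66.9 133.2] (array([685.4, -63.4]), array([62.1, 82.1]), 77.5)
scene foot 1494 [730.3 -91.9  13.2] (array([714.9, -69.2]), array([141.5, 112.1]), 78.4)
```

View pics/crop.png

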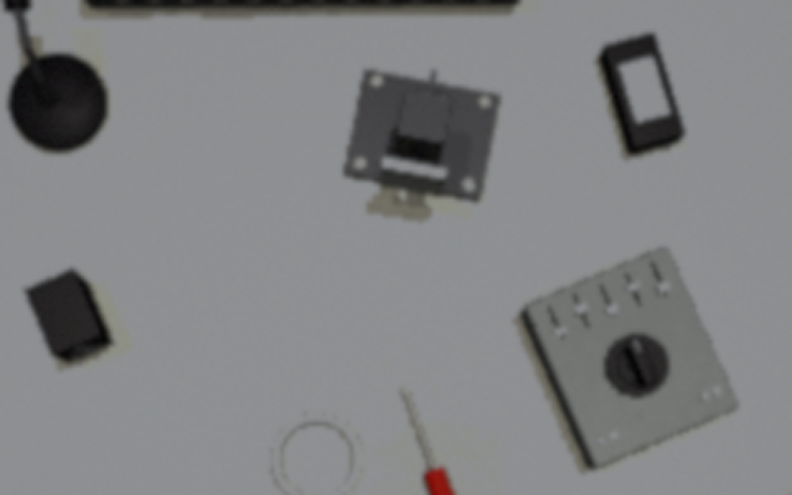

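The crop confirms it: the grey panel has its faders at (610,290) and switch at (637,365), the plain black loudspeaker is at (68,315), and the labelled brick at (640,95) is not it.

Fitted poses:
- **Switch:** (476.5, -268.3), yaw about 22.8°
- **Speaker:** (528, 275.6), yaw about 23°
- **Stand:** yaw about -11.6°, plate face about (646, -55)

The fitted sizes agree with the ones given.

```bash
cat >> h.py <<'E'
def to(x,y,z,yaw):
    s=sense(); w,a,b,c=s["ee_rot"]; M=R.from_quat([a,b,c,w])
    T=R.from_euler("z",yaw,degrees=True)*R.from_euler("x",180,degrees=True)
    print("p",s["eef_pos"].round(1),"t",s["time_s"],"off cm",(M.inv().apply(np.array([x,y,z])-s["eef_pos"])/10).round(2),"rot",np.degrees((M.inv()*T).as_rotvec()).round(1),"F",s["force"].round(1),"tq",s["wrist_torque"].round(2),"g",s["grip_width"],s["grip_force"])
E
python3 -c "
from h import *
to(476.5,-268.3,200,22.8)"
```

```text
p [ 164.5 -498.4  303.4] t 0.1 off cm [ 36.83 -12.06  10.36] rot [-0.1 -0.  -4.5] F [0.  0.9 0.3] tq [-0.01 -0.01  0.02] g 0.9963824322801454 0.0
```

>>> {"api": "step_arm", "payload": {"plan": [{"offset":[36.8,-12.1,4],"rot":[0,0,-4.5],"gripper":6},{"offset":[36.8,-12.1,4],"rot":[0,0,-4.5],"gripper":6},{"offset":[36.8,-12.1,4],"rot":[0,0,-4.5],"gripper":6},{"offset":[36.8,-12.1,4],"rot":[0,0,-4.5],"gripper":6},{"offset":[36.8,-12.1,4],"rot":[0,0,-4.5],"gripper":6},{"offset":[36.8,-12.1,4],"rot":[0,0,-4.5],"gripper":6},{"offset":[36.8,-12.1,4],"rot":[0,0,-4.5],"gripper":6},{"offset":[36.8,-12.1,4],"rot":[0,0,-4.5],"gripper":6},{"offset":[36.8,-12.1,10.4],"rot":[0,0,-4.5],"gripper":5},{"offset":[36.8,-12.1,10.4],"rot":[0,0,-4.5],"gripper":5},{"offset":[36.8,-12.1,10.4],"rot":[0,0,-4.5],"gripper":5},{"offset":[36.8,-12.1,10.4],"rot":[0,0,-4.5],"gripper":5}]}}

```text
time_s: 1.3
eef_pos: [476.2, -268.6, 200.6]
ee_rot: [0.0, 0.98, 0.197, 0.0]
force: [-0.1, 0.4, 0.3]
grip_width: 0.588
grip_force: 0.0
```

```bash
python3 -c "
from h import *
to(476.5,-268.3,150,22.8)
c=capture('scene'); save('s2',c['color'][180:320,90:300],3)"
```

```text
p [ 476.2 -268.6  200.6] t 1.3 off cm [ 0.04 -0.02  5.06] rot [ 0. -0. -0.] F [-0.1  0.4  0.3] tq [-0.02  0.01  0.03] g 0.5879250088384094 0.0
```

View pics/s2.png

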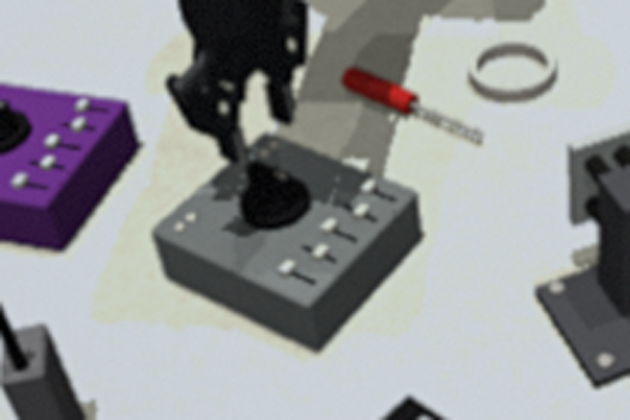

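In the crop, the fingers at (240,150) and (285,100) straddle the switch at (270,190). Next I'll go down and close.

>>> {"api": "step_arm", "payload": {"plan": [{"offset":[0,0,2.5],"rot":[0,0,0],"gripper":5},{"offset":[0,0,4.9],"rot":[0,0,0],"gripper":5},{"offset":[0,0,4.9],"rot":[0,0,0],"gripper":5},{"offset":[0,0,4.9],"rot":[0,0,0],"gripper":0.8},{"offset":[0,0,4.9],"rot":[0,0,0],"gripper":0.8},{"offset":[0,0,4.9],"rot":[0,0,0],"gripper":0.8},{"offset":[0,0,4.9],"rot":[0,0,0],"gripper":0.8},{"offset":[0,0,4.9],"rot":[0,0,0],"gripper":0.8},{"offset":[0,0,4.9],"rot":[0,0,0],"gripper":0.8},{"offset":[0,0,4.9],"rot":[0,0,0],"gripper":0.8}], "squeeze": 50}}

```text
time_s: 2.35
eef_pos: [476.5, -268.5, 152.7]
ee_rot: [0.001, 0.98, 0.197, 0.001]
force: [-2.0, 1.9, 7.0]
grip_width: 0.14
grip_force: 49.1
```

```bash
python3 -c "
from h import *
to(476.5,-268.3,150,22.8)"
```

```text
p [ 476.5 -268.5  152.7] t 2.35 off cm [ 0.01 -0.02  0.27] rot [ 0.1 -0.1 -0. ] F [-2.   1.9  7. ] tq [0.36 0.34 0.02] g 0.14041733044016752 49.11710858345032
```

>>> {"api": "step_arm", "payload": {"plan": [{"offset":[0,0,0],"rot":[0,0,8],"gripper":0.8},{"offset":[0,0,0],"rot":[0,0,16],"gripper":0.8},{"offset":[0,0,0],"rot":[0,0,24],"gripper":0.8},{"offset":[0,0,0],"rot":[0,0,32],"gripper":0.8},{"offset":[0,0,0],"rot":[0,0,40],"gripper":0.8},{"offset":[0,0,0],"rot":[0,0,48],"gripper":0.8},{"offset":[0,0,0],"rot":[0,0,56],"gripper":0.8},{"offset":[0,0,0],"rot":[0,0,61],"gripper":0.8},{"offset":[0,0,0],"rot":[0,0,61],"gripper":0.8}]}}

```text
time_s: 3.25
eef_pos: [476.5, -268.0, 152.7]
ee_rot: [-0.0, 0.945, -0.328, 0.001]
force: [-1.8, 5.8, 7.7]
grip_width: 0.14
grip_force: 49.3
```

```bash
python3 -c "
from h import *
to(476.5,-268.3,150,22.8-63)"
```

```text
p [ 476.5 -268.   152.7] t 3.25 off cm [0.02 0.02 0.27] rot [-0.  -0.1  1.8] F [-1.8  5.8  7.7] tq [0.86 0.22 0.18] g 0.13974910920108835 49.34021472930908
```

>>> {"api": "step_arm", "payload": {"plan": [{"offset":[0,0,0],"rot":[0,0,2.5],"gripper":0.8},{"offset":[0,0,0],"rot":[0,0,5],"gripper":0.8},{"offset":[0,0,0],"rot":[0,0,5],"gripper":0.8},{"offset":[0,0,0],"rot":[0,0,5],"gripper":0.8}]}}

```text
time_s: 3.65
eef_pos: [476.5, -268.0, 152.7]
ee_rot: [0.0, 0.93, -0.367, 0.001]
force: [-0.6, 4.3, 6.7]
grip_width: 0.137
grip_force: 53.0
```

```bash
python3 -c "
from h import *
to(476.5,-268.3,150,22.8-63)"
```

```text
p [ 476.5 -268.   152.7] t 3.65 off cm [0.02 0.03 0.27] rot [-0.  -0.1 -2.9] F [-0.6  4.3  6.7] tq [0.82 0.2  1.01] g 0.13744589711847138 53.0059415102005
```

The torque jumped from 0.18 to 1.0 N m, so the switch is at its stop. I'll let go.

>>> {"api": "step_arm", "payload": {"plan": [{"offset":[0,0,0],"rot":[0,0,0],"gripper":6},{"offset":[0,0,0],"rot":[0,0,0],"gripper":6},{"offset":[0,0,0],"rot":[0,0,0],"gripper":6},{"offset":[0,0,0],"rot":[0,0,0],"gripper":6},{"offset":[0,0,0],"rot":[0,0,0],"gripper":6},{"offset":[0,0,0],"rot":[0,0,0],"gripper":6},{"offset":[0,0,-5],"rot":[0,0,0],"gripper":6},{"offset":[0,0,-10],"rot":[0,0,0],"gripper":6},{"offset":[0,0,-13],"rot":[0,0,0],"gripper":6},{"offset":[0,0,-13],"rot":[0,0,0],"gripper":6}]}}

```text
time_s: 4.65
eef_pos: [476.9, -269.0, 285.4]
ee_rot: [0.001, 0.93, -0.368, 0.004]
force: [-0.2, 0.5, -1.0]
grip_width: 0.702
grip_force: 0.0
```

```bash
python3 -c "
from h import *
to(528,275.6,282,23)"
```

```text
p [ 476.9 -269.   285.4] t 4.65 off cm [-33.58 -43.18   0.07] rot [  0.3  -0.4 -66.2] F [-0.2  0.5 -1. ] tq [ 0.02 -0.02  0.03] g 0.7019817368221704 0.0
```

>>> {"api": "step_arm", "payload": {"plan": [{"offset":[-33.6,-43.2,0],"rot":[0,0,-66.2],"gripper":8.5},{"offset":[-33.6,-43.2,0],"rot":[0,0,-66.2],"gripper":8.5},{"offset":[-33.6,-43.2,0],"rot":[0,0,-66.2],"gripper":8.5},{"offset":[-33.6,-43.2,0],"rot":[0,0,-66.2],"gripper":8.5},{"offset":[-33.6,-43.2,0],"rot":[0,0,-66.2],"gripper":8.5},{"offset":[-33.6,-43.2,0],"rot":[0,0,-66.2],"gripper":8.5},{"offset":[-33.6,-43.2,0],"rot":[0,0,-66.2],"gripper":8.5},{"offset":[-33.6,-43.2,0],"rot":[0,0,-66.2],"gripper":8.5},{"offset":[-33.6,-43.2,0],"rot":[0,0,-66.2],"gripper":8.5},{"offset":[-33.6,-43.2,0],"rot":[0,0,-66.2],"gripper":8.5},{"offset":[-33.6,-43.2,0],"rot":[0,0,-66.2],"gripper":8.5},{"offset":[-33.6,-43.2,0],"rot":[0,0,-66.2],"gripper":8.5}]}}

```text
time_s: 5.85
eef_pos: [526.3, 281.1, 279.2]
ee_rot: [-0.0, 0.979, 0.202, -0.001]
force: [-0.2, -0.9, -0.1]
grip_width: 0.995
grip_force: 0.0
```

```bash
python3 - <<'E'
from h import *
to(528,275.6,180,23)
c=capture('scene'); np.savez('scene3',W=cloud(c),color=c['color']); P=cloud(c).reshape(-1,3); P=P[~np.isnan(P).any(1)]
for nm,ct,r,z0,z1 in [("switch",(476.5,-268.3),40,90,108),("spk",(528,276),60,40,88),("foot",(715,-69),100,6,18),("pp",(685,-63),70,120,150)]:
    Q=P[(np.hypot(*(P[:,:2]-ct).T)<r)&(P[:,2]>z0)&(P[:,2]<z1)]
    print(nm,len(Q),np.median(Q,0).round(1),cv2.minAreaRect(Q[:,:2].astype(np.float32)))
# plate front face region not visible from scene? list visible plate edges
E
```

```text
p [526.3 281.1 279.2] t 5.85 off cm [-0.05  0.59  9.92] rot [-0.1  0.1  0.3] F [-0.2 -0.9 -0.1] tq [-0.03 -0.02  0.  ] g 0.994688747222496 0.0
switch 102 [ 480.3 -269.7  100.1] ((476.1934814453125, -269.03228759765625), (43.059791564941406, 15.520960807800293), 25.223520278930664)
spk 477 [536.9 261.4  74.4] ((527.17041015625, 275.6070251464844), (70.54590606689453, 59.036903381347656), 22.784494400024414)
foot 1488 [730.3 -91.7  13.2] ((714.95849609375, -68.89254760742188), (141.2189178466797, 112.36296081542969), 78.37165069580078)
pp 653 [684.4 -66.7 133. ] ((685.7919921875, -61.793941497802734), (60.78177261352539, 81.29045104980469), 80.40589904785156)
```

The switch has sprung back to its rest angle. Next I'll go down onto the speaker.

>>> {"api": "step_arm", "payload": {"plan": [{"offset":[0,0.6,5],"rot":[0,0,0.3],"gripper":8.5},{"offset":[0,0.6,10],"rot":[0,0,0.3],"gripper":8.5},{"offset":[0,0.6,14],"rot":[0,0,0.3],"gripper":8.5},{"offset":[0,0.6,16.9],"rot":[0,0,0.3],"gripper":8.5},{"offset":[0,0.6,16.9],"rot":[0,0,0.3],"gripper":8.5},{"offset":[0,0.6,16.9],"rot":[0,0,0.3],"gripper":4.5},{"offset":[0,0.6,16.9],"rot":[0,0,0.3],"gripper":4.5},{"offset":[0,0.6,16.9],"rot":[0,0,0.3],"gripper":4.5},{"offset":[0,0.6,16.9],"rot":[0,0,0.3],"gripper":4.5},{"offset":[0,0.6,16.9],"rot":[0,0,0.3],"gripper":4.5},{"offset":[0,0.6,16.9],"rot":[0,0,0.3],"gripper":4.5},{"offset":[0,0.6,16.9],"rot":[0,0,0.3],"gripper":4.5}], "squeeze": 60}}

```text
time_s: 7.1
eef_pos: [530.4, 271.5, 114.3]
ee_rot: [-0.0, 0.98, 0.197, 0.002]
force: [-1.0, 1.9, 6.2]
grip_width: 0.607
grip_force: 64.4
```

```bash
python3 -c "
from h import *
to(528,275.6,110,23)"
```

```text
p [530.4 271.5 114.3] t 7.1 off cm [-0.06 -0.47  0.43] rot [ 0.  -0.2 -0.3] F [-1.   1.9  6.2] tq [ 0.2   0.1  -0.06] g 0.6070869600911089 64.35914039611816
```

>>> {"api": "step_arm", "payload": {"plan": [{"offset":[0,0,-3],"rot":[0,0,0],"gripper":4.5},{"offset":[0,0,-6],"rot":[0,0,0],"gripper":4.5},{"offset":[0,0,-6],"rot":[0,0,0],"gripper":4.5},{"offset":[0,0,-6],"rot":[0,0,0],"gripper":4.5},{"offset":[0,0,-6],"rot":[0,0,0],"gripper":4.5}]}}

```text
time_s: 7.6
eef_pos: [528.8, 270.8, 170.2]
ee_rot: [0.0, 0.981, 0.196, -0.002]
force: [-0.3, 0.3, -5.8]
grip_width: 0.604
grip_force: 65.7
```

```bash
python3 -c "
from h import *
to(572.9,-40,176,-11.7)"
```

```text
p [528.8 270.8 170.2] t 7.6 off cm [-7.91 30.38 -0.57] rot [ 0.   0.2 34.4] F [-0.3  0.3 -5.8] tq [ 0.02  0.04 -0.01] g 0.6041003967294042 65.71526169776917
```

>>> {"api": "step_arm", "payload": {"plan": [{"offset":[-7.9,30.4,-0.5],"rot":[0,0,34.4],"gripper":4.5},{"offset":[-7.9,30.4,-0.5],"rot":[0,0,34.4],"gripper":4.5},{"offset":[-7.9,30.4,-0.5],"rot":[0,0,34.4],"gripper":4.5},{"offset":[-7.9,30.4,-0.5],"rot":[0,0,34.4],"gripper":4.5},{"offset":[-7.9,30.4,-0.5],"rot":[0,0,34.4],"gripper":4.5},{"offset":[-7.9,30.4,-0.5],"rot":[0,0,34.4],"gripper":4.5},{"offset":[-7.9,30.4,-0.5],"rot":[0,0,34.4],"gripper":4.5},{"offset":[-7.9,30.4,-0.5],"rot":[0,0,34.4],"gripper":4.5},{"offset":[-7.9,30.4,-0.5],"rot":[0,0,34.4],"gripper":4.5},{"offset":[-7.9,30.4,-0.5],"rot":[0,0,34.4],"gripper":4.5},{"offset":[-7.9,30.4,-0.5],"rot":[0,0,34.4],"gripper":4.5},{"offset":[-7.9,30.4,-0.5],"rot":[0,0,34.4],"gripper":4.5}]}}

```text
time_s: 8.8
eef_pos: [573.7, -39.0, 176.9]
ee_rot: [-0.0, 0.995, -0.102, -0.0]
force: [0.2, -0.6, -5.2]
grip_width: 0.601
grip_force: 66.6
```

```bash
cat > look.py <<'E'
from h import *
import sys
to(*map(float,sys.argv[2:6]))
c=capture('scene'); W=cloud(c); s=sense()
np.savez('sc',W=W,color=c['color'])
save(sys.argv[1],c['color'][190:310,220:370],4)
P=W.reshape(-1,3); P=P[~np.isnan(P).any(1)]
# tool-frame view of what hangs below the gripper: axes along tool x (fwd), tool y, world z
w,a,b,cc=s["ee_rot"]; M=R.from_quat([a,b,cc,w])
Q=M.inv().apply(P-s["eef_pos"])
k=(abs(Q[:,0])<37+8)&(abs(Q[:,1])<40)&(Q[:,2]>20)&(Q[:,2]<130)
Q=Q[k]
for z in range(20,130,10):
    q=Q[(Q[:,2]>=z)&(Q[:,2]<z+10)]
    if len(q)>3: print(z,len(q),"x",np.percentile(q[:,0],[2,50,98]).round(1),"y",np.percentile(q[:,1],[2,50,98]).round(1))
E
python3 look.py s4 572.9 -40 174.3 -11.7
```

```text
p [573.7 -39.  176.9] t 8.8 off cm [-0.06  0.11  0.26] rot [-0.  0.  0.] F [ 0.2 -0.6 -5.2] tq [0.01 0.04 0.  ] g 0.6013752697764847 66.61009669303894
20 43 x [-11.8   8.8  16.8] y [-37.7 -26.7  39.6]
30 366 x [-29.9   9.2  34.9] y [-29.8  -2.9  36.7]
40 99 x [-3.2 32.2 35.6] y [-36.6  11.1  39. ]
50 96 x [-4.1 32.3 35.7] y [-26.   15.3  38.5]
60 73 x [ 6.2 32.9 35. ] y [-24.1   7.7  30.7]
70 43 x [ 0.  32.  34.7] y [-21.5  21.5  25.8]
80 49 x [-31.1  21.   33.8] y [10.7 24.9 26.2]
90 51 x [-31.8  15.6  36.5] y [10.5 25.1 26.4]
100 47 x [-32.8  22.5  34.3] y [10.6 25.  26.5]
110 4 x [-13.4  22.7  32.4] y [22.1 24.4 25. ]
```

View pics/s4.png

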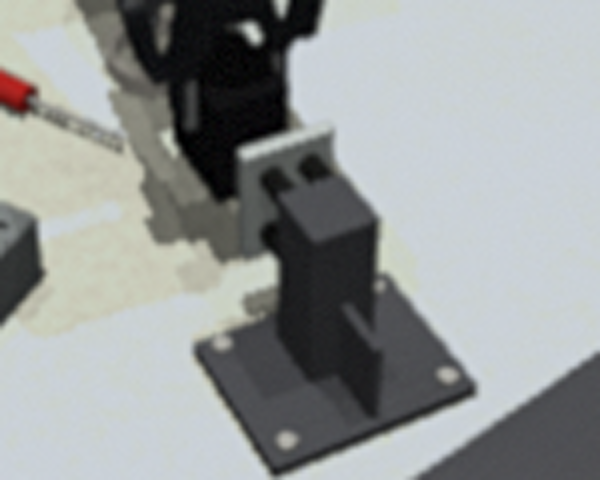

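The crop shows the speaker hanging at (230,130), upright and roughly square in front of the plate at (285,185). I'll check the tilt and the plate position numerically.

```bash
cat > fit.py <<'E'
from h import *
s=sense(); w,a,b,cc=s["ee_rot"]; M=R.from_quat([a,b,cc,w])
def pl(Q,i,nm):
    o=[j for j in range(3) if j!=i]; k=np.ones(len(Q),bool)
    for _ in range(6):
        A=np.c_[Q[:,o]-Q[k][:,o].mean(0),np.ones(len(Q))]; p=np.linalg.lstsq(A[k],Q[k,i],rcond=None)[0]; r=Q[:,i]-A@p; k=abs(r)<max(2.0*r[k].std(),1)
    print(nm,k.sum(),"mean",p[2].round(2),"slopes",np.degrees(p[:2]).round(2),"std",r[k].std().round(2))
Ws=[]
for _ in range(4): Ws.append(cloud(capture("scene")))
P=np.nanmean(Ws,0).reshape(-1,3); P=P[~np.isnan(P).any(1)]
Q=M.inv().apply(P-s["eef_pos"])
k=(Q[:,2]>42)&(Q[:,2]<108)
pl(Q[k&(abs(Q[:,0]-34)<5)&(abs(Q[:,1])<22)],0,"spk back x; slopes vs y,z")
pl(Q[k&(Q[:,2]>80)&(abs(Q[:,0])<30)&(abs(Q[:,1]-25)<4)],1,"spk side y; slopes vs x,z")
pl(Q[(abs(Q[:,2]-34)<5)&(abs(Q[:,0])<32)&(abs(Q[:,1])<22)],2,"spk top z; slopes vs x,y")
t=np.radians(-11.6); o=np.array([700.2,-66.2])
X=P.copy(); d=P[:,:2]-o; X[:,0]=d@[np.cos(t),np.sin(t)]; X[:,1]=d@[-np.sin(t),np.cos(t)]
pl(X[(abs(X[:,0]+45)<5)&(abs(X[:,1])<27)&(X[:,2]>75)&(X[:,2]<138)],0,"plate back x(-45)")
pl(X[(abs(X[:,0]+50)<4)&(abs(X[:,1])<28)&(X[:,2]>138)&(X[:,2]<148)],2,"plate top z(142)")
e=X[(abs(X[:,0]+46)<3)&(X[:,2]>65)&(X[:,2]<138)&(abs(X[:,1])<38)]; print("plate y range",np.percentile(e[:,1],[1,3,97,99]).round(1))
pl(X[(abs(X[:,0]-25)<4)&(abs(X[:,1])<20)&(X[:,2]>20)&(X[:,2]<126)],0,"post back(25)")
pl(X[(abs(X[:,1]+22)<4)&(X[:,0]>-16)&(X[:,0]<21)&(X[:,2]>20)&(X[:,2]<126)],1,"post side(-22)")
E
python3 fit.py
```

```text
spk back x; slopes vs y,z 174 mean 33.48 slopes [ 0.01 -0.08] std 0.48
spk side y; slopes vs x,z 74 mean 25.82 slopes [-0.09 -0.11] std 0.32
spk top z; slopes vs x,y 212 mean 32.37 slopes [ 0.45 -0.08] std 0.47
plate back x(-45) 150 mean -46.23 slopes [0.3 0.2] std 0.45
plate top z(142) 56 mean 143.73 slopes [-5.58  0.33] std 0.5
plate y range [-29.5 -29.1  26.9  28.9]
post back(25) 358 mean 23.82 slopes [ 0.13 -0.11] std 0.44
post side(-22) 244 mean -21.48 slopes [ 0.17 -0.1 ] std 0.29
```

>>> {"api": "step_arm", "payload": {"plan": [{"offset":[1,0.09,0.28],"rot":[0,0,0.1],"gripper":4.5},{"offset":[2,0.09,0.28],"rot":[0,0,0.1],"gripper":4.5},{"offset":[2.8,0.09,0.28],"rot":[0,0,0.1],"gripper":4.5},{"offset":[3.4,0.09,0.28],"rot":[0,0,0.1],"gripper":4.5},{"offset":[3.4,0.09,0.28],"rot":[0,0,0.1],"gripper":4.5},{"offset":[3.4,0.09,0.28],"rot":[0,0,0.1],"gripper":4.5},{"offset":[3.4,0.09,0.28],"rot":[0,0,0.1],"gripper":4.5}]}}

```text
time_s: 9.75
eef_pos: [606.6, -47.6, 174.1]
ee_rot: [-0.0, 0.995, -0.103, -0.0]
force: [-0.5, 0.3, -5.6]
grip_width: 0.6
grip_force: 66.6
```

```bash
cat > st.py <<'E'
from h import *
t=np.radians(-11.7); u=np.array([np.cos(t),np.sin(t)]); v=np.array([-np.sin(t),np.cos(t)])
s=sense(); d=s["eef_pos"][:2]-[700.2,-66.2]
print("stand x,y",(d@u).round(2),(d@v).round(2),"z",s["eef_pos"][2].round(2),"F push",-(s["force"][:2]@u).round(2),"lat",(s["force"][:2]@v).round(2),"Fz",s["force"][2].round(2),"tq",s["wrist_torque"].round(2),s["time_s"])
to(645,-55,174,-11.7)
E
python3 st.py
```

```text
stand x,y -95.39 -0.76 z 174.05 F push 0.58 lat 0.19 Fz -5.65 tq [ 0.01  0.01 -0.01] 9.75
p [606.6 -47.6 174.1] t 9.75 off cm [ 3.91 -0.06  0.  ] rot [-0.   0.  -0.1] F [-0.5  0.3 -5.6] tq [ 0.01  0.01 -0.01] g 0.5995780219327912 66.61967396736145
```

>>> {"api": "step_arm", "payload": {"plan": [{"offset":[0,-0.1,0],"rot":[0,0,0],"gripper":4.5},{"offset":[0.3,-0.1,0],"rot":[0,0,0],"gripper":4.5},{"offset":[0.6,-0.1,0],"rot":[0,0,0],"gripper":4.5},{"offset":[0.9,-0.1,0],"rot":[0,0,0],"gripper":4.5},{"offset":[1.2,-0.1,0],"rot":[0,0,0],"gripper":4.5},{"offset":[1.2,-0.1,0],"rot":[0,0,0],"gripper":4.5},{"offset":[1.2,-0.1,0],"rot":[0,0,0],"gripper":4.5},{"offset":[1.2,-0.1,0],"rot":[0,0,0],"gripper":4.5}]}}

```text
time_s: 10.55
eef_pos: [618.5, -49.0, 174.0]
ee_rot: [-0.0, 0.995, -0.103, -0.001]
force: [-6.2, 1.7, -2.8]
grip_width: 0.598
grip_force: 66.9
```

```bash
python3 st.py; python3 fit.py
```

```text
stand x,y -83.53 0.27 z 174.0 F push 6.39 lat 0.4 Fz -2.75 tq [0.25 0.76 0.16] 10.55
p [618.5 -49.  174. ] t 10.55 off cm [ 2.72  0.04 -0.01] rot [-0.   0.1 -0.1] F [-6.2  1.7 -2.8] tq [0.25 0.76 0.16] g 0.5978514866502296 66.94898128509521
spk back x; slopes vs y,z 0 mean 0.0 slopes [0. 0.] std nan
spk side y; slopes vs x,z 78 mean 25.62 slopes [-0.08 -0.06] std 0.27
spk top z; slopes vs x,y 238 mean 32.41 slopes [0.29 0.01] std 0.47
plate back x(-45) 78 mean -40.45 slopes [-0.1   0.13] std 0.33
plate top z(142) 33 mean 142.74 slopes [23.15 -0.59] std 0.43
plate y range [-30.2 -30.2 -29.1 -29.1]
post back(25) 360 mean 23.84 slopes [ 0.01 -0.03] std 0.44
post side(-22) 247 mean -21.5 slopes [-0.03 -0.06] std 0.3fit.py:6: RuntimeWarning: Mean of empty slice.
  A=np.c_[Q[:,o]-Q[k][:,o].mean(0),np.ones(len(Q))]; p=np.linalg.lstsq(A[k],Q[k,i],rcond=None)[0]; r=Q[:,i]-A@p; k=abs(r)<max(2.0*r[k].std(),1)
  ret = um.true_divide(
  ret = _var(a, axis=axis, dtype=dtype, out=out, ddof=ddof,
  arrmean = um.true_divide(arrmean, div, out=arrmean,
  ret = ret.dtype.type(ret / rcount)
```

>>> {"api": "step_arm", "payload": {"plan": [{"offset":[0.2,0,0],"rot":[0,0,0],"gripper":4.5},{"offset":[0.4,0,0],"rot":[0,0,0],"gripper":4.5},{"offset":[0.4,0,0],"rot":[0,0,0],"gripper":4.5},{"offset":[0.4,0,0],"rot":[0,0,0],"gripper":4.5},{"offset":[0.4,0,0],"rot":[0,0,0],"gripper":4.5}]}}

```text
time_s: 11.25
eef_pos: [622.0, -49.7, 174.0]
ee_rot: [-0.0, 0.995, -0.103, -0.002]
force: [-9.7, 1.1, 0.5]
grip_width: 0.602
grip_force: 67.1
```

```bash
sed -i 's/abs(X\[:,0\]+45)<5/abs(X[:,0]+37)<5/; /spk back x/d' fit.py; python3 st.py; python3 fit.py; python3 look.py s5 0 0 0 0 | head -1; python3 -c "
from h import *
c=capture('top');save('t5',c['color'][90:230,180:420],3.3)"
```

```text
stand x,y -79.93 0.28 z 174.02 F push 9.75 lat -0.91 Fz 0.51 tq [0.25 1.15 0.19] 11.25
p [622.  -49.7 174. ] t 11.25 off cm [ 2.36  0.05 -0.01] rot [-0.   0.2 -0.1] F [-9.7  1.1  0.5] tq [0.25 1.15 0.19] g 0.6022565158700983 67.11432695388794
spk side y; slopes vs x,z 77 mean 25.63 slopes [0.05 0.02] std 0.3
spk top z; slopes vs x,y 239 mean 32.4 slopes [-0.03  0.07] std 0.45
plate back x(-45) 143 mean -36.38 slopes [-0.17  0.21] std 0.47
plate top z(142) 31 mean 141.56 slopes [ 2.44 -0.11] std 0.45
plate y range [-30.1 -30.1 -29.1 -29.1]
post back(25) 363 mean 23.84 slopes [-0.21 -0.03] std 0.45
post side(-22) 248 mean -21.45 slopes [-0.01 -0.09] std 0.29
p [622.  -49.7 174. ] t 11.45 off cm [-61.84   7.85  17.62] rot [ -0.    0.2 -11.8] F [-9.7  1.2 -0.6] tq [0.25 1.19 0.19] g 0.6003045848394811 67.11421608924866
```

View pics/s5.png

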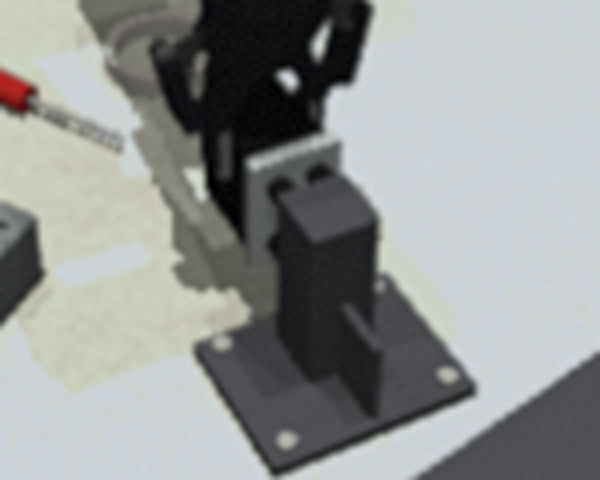

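The crop shows the speaker flat against the pressed plate at (290,200). The plate travel is 9.85 mm, the push is 9.75 N, and the speaker is centred to within about 0.5 mm. I'll do a short hold check, then hand the job in.

>>> {"api": "step_arm", "payload": {"plan": [{"offset":[0,0,0],"rot":[0,0,0],"gripper":4.5},{"offset":[0,0,0],"rot":[0,0,0],"gripper":4.5},{"offset":[0,0,0],"rot":[0,0,0],"gripper":4.5},{"offset":[0,0,0],"rot":[0,0,0],"gripper":4.5},{"offset":[0,0,0],"rot":[0,0,0],"gripper":4.5},{"offset":[0,0,0],"rot":[0,0,0],"gripper":4.5},{"offset":[0,0,0],"rot":[0,0,0],"gripper":4.5},{"offset":[0,0,0],"rot":[0,0,0],"gripper":4.5}]}}

```text
time_s: 12.35
eef_pos: [622.0, -49.7, 174.0]
ee_rot: [-0.0, 0.995, -0.103, -0.002]
force: [-9.4, 2.5, 0.1]
grip_width: 0.598
grip_force: 67.1
```

```bash
python3 st.py && python3 -c "
from h import *
f=-sense()['force'][0]
print(finish_job() if 8<f<12 else 'no')"
```

```text
stand x,y -79.95 0.26 z 174.01 F push 9.7 lat 0.56 Fz 0.06 tq [0.36 1.15 0.18] 12.35
p [622.  -49.7 174. ] t 12.35 off cm [ 2.36  0.04 -0.01] rot [ 0.   0.2 -0.1] F [-9.4  2.5  0.1] tq [0.36 1.15 0.18] g 0.5979095000582759 67.11578249931335
the job is handed in; nothing more can be done
None
```

The job is handed in at 12.4 s: I twisted the switch to its stop and it sprang back, and the arm is still holding the speaker upright, square and centred on the plate, pushing at about 9.7 N.

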